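Take the used solder reel off its stand and set the wire guide for the next one

ROBOT

A 7-joint arm with a two-finger parallel gripper is mounted at the origin on the work surface. World frame = base frame: x ahead of the robot, y to its left, z up, the work surface at z = 0. Lengths are in m, angles in degrees, forces in N, time in s.
With the tool pointing down it reaches from about 0.4 to 0.85 m from the base axis. Payload 4.5 kg.
Tool frame: the origin (TCP) lies on the front face of the gripper's body, between the roots of the fingers; the fingertips stand 64 mm ahead of it and the grasp point (between the pads) lies 45 mm ahead of it (bot.nose_length is the distance from the TCP to the fingertips, in m); z points along the fingers, y is the line along which they close (so a half turn about z gives the same grasp; the last joint's range is limited). The gripper opens to 88 mm and grips with 3 to 60 N. Pads are 18 mm wide; open, the fingers measure 123 mm over their backs; the gripper's body (75 mm by 187 mm) begins 45 mm behind the grasp point.
Start: joints at [-67.449, 39.483, -11.15, 89.685, 9.013, 51.709, -12.324], TCP at [0.22, 0.585, 0.303] pointing down, gripper open.
Joint ranges: [-172.22, 172.22], [-26.19, 119.32], [-84.43, 86.54], [7.71, 146.69], [-57.33, 237.33], [2.42, 119.75], [-152.13, 152.13]. Speed limits (degrees/s): [147.25, 147.25, 180, 180, 180, 180, 180].

INTERFACE

Orientations are given as [roll, pitch, yaw] about the fixed x, y, z axes, in that order (R = Rz(yaw) Ry(pitch) Rx(roll)).
In Python, from cell import bot gives the robot as it stands.
- The arm moves only by the tool jog_arm, never from a script. Its argument "rows" is a list of rows, each a list of 7 numbers: the shift along the tool's x, y, z normalised to -1 to 1, where 1 is 0.1 m, then the turn, a rotation vector about the tool's x, y, z normalised to -1 to 1, where 1 is 120 degrees, then the opening, from 0 (shut) to 1 (fully open). In form: [[dx, dy, dz, rx, ry, rz, jaw], ...]. A call has exactly 5 rows; each row shifts and turns the commanded pose from where the row before left it, along the tool's axes as they then stand; what a row does not reach is not made up. A row lasts 1/8 s, in which the tool goes at most 62.5 mm and 10.7 degrees, less where a joint would pass 70% of its speed; a pose out of reach is approached as far as the arm can. A call with a number of a shift or a turn outside -1 to 1 is refused whole. A call with a gripper value outside its range is refused whole. The fingers move at their own pace and stop on an object; the grip force is fixed at half the most. Time passes only in rows, so rows that do not move let the fingers close, or fill a call up. It gives the time, the measured TCP pose, the force, the opening and the grip force at its end, in the units of the state.
- bot.get_state(): the state, without advancing time (a new reading comes with each control period).
- bot.camera(name): name is "scene" or "top" or "wrist"; returns the picture (384x512x3 uint8, red, green, blue); there is no depth.
- bot.camera_info(name): a dict with "fov_y" (degrees; the focal length in pixels is half the picture's height over the tangent of half this angle, whatever the lens; pixels are square), "cx", "cy" (the principal point, pixels), "eye" and "orientation" of the camera in the world. Camera axes: x right, y down, z forward; pixel columns grow to the right and rows downward; lengths in m; the calibration is good to about 2 mm. A picture is of the moment at which its call begins: read the wrist's pose just before it. camera_info takes no time and is no camera call; for the wrist camera it gives the pose at the moment of the call.
- bot.finish_job(): hands the job in; it is judged then, once.
The state is a dict: "clock": time; "qpos": joint angles; "dq": joint speeds; "effort": joint torques, N m; "tcp_pos": TCP position; "tcp_rot": TCP orientation; "ft_force": force on the tool from outside, world axes, zero at the start; "ft_torque": the same for the moment, N m; "opening": finger opening in m; "grip_force": force on a finger pad.
Only numpy, scipy, OpenCV 4.12 (cv2) and the standard library are available. Lean on these libraries where they do the work, as an engineer would, in place of code of your own. Each camera call takes 0.05 s, during which the arm holds its last target. There are 200 camera calls.

TASK

Take the used solder reel off the blue stand: slide the orange guide all the way along its track to the end away from the spindle, draw the reel off the tilted spindle, and stand it flat in the red box without dropping it. Then slide the orange guide back along the track until it is level with the green clip. Leave everything else on the desk where it is.

Things in the scene. Friction and masses are not known exactly. Their poses are not given: they have to be found in the camera images.
- stand: Fixed blue reel stand, 145 x 250 mm. Origin on the desk under it; x from its low front edge (robot's side) to its high back, y along the track, z up. Its flat panel slopes 30 degrees, upward normal (-0.5, 0, 0.866) in the stand's frame, surface through (0, 0, 60 mm), 90 mm down-slope and 70 mm up-slope of there, 250 mm wide.
- lamp (a point): Middle of the underside of the stand's fixed grey lamp bar: 20 mm deep (x), 140 mm long (y), 14 mm high, 200 mm above the desk, on a 10 mm post at its +y end, 66 mm behind the stand's origin. It hangs over the reel's back half, so an upright gripper does not fit over the reel: come in tilted, along the spindle, from the robot's side
- spindle: Fixed steel spindle, 12 mm diameter, 58 mm long, square to the sloping panel. Origin at its foot on the panel, z along the spindle outward (leaning 30 degrees towards the robot), x up the slope, y along the track. The guide's track (22 mm wide, 10 mm high) runs 60 mm down-slope of it.
- solder_reel: Loose reel of silver solder with black flanges, 54 mm diameter, 44 mm high, 18 mm hole, about 0.2 kg. Origin at the centre of its underside, z along its axis. It starts on the spindle with its underside on the panel.
- guide (a joint): Position of the orange guide on its track, m: 0 to 0.135, growing towards the stand's +y. It starts near 0, where its steel finger (12 mm wide, 46 to 54 mm above the panel) reaches over the reel and holds it on the spindle; 0.135 is the open end. About 2 N moves it.
- guide_grip (a point): Point on the axis of the guide's orange grip, 60 mm above the panel along its normal; axes as the spindle's. The grip is a bar square to the panel, 18 mm wide along the track (y), 20 mm up the slope, its top 72 mm above the panel; below 25 mm it has a wider black foot, and at 46 to 54 mm a steel finger reaches 47 mm up-slope from it.
- clip: Fixed green clip on the front of the panel beside the track, 7 mm wide along the track, 30 mm long, 16 mm high; its green tab lies 70 mm down the slope from its origin. Origin on the panel's middle line, with the stand's axes: the guide is level with the clip when the grip's y in the clip's frame is 0.
- red_box: Fixed open red box, outside 115 x 115 x 42 mm, walls and floor 4 mm. Origin at the centre of its underside, z up. It may swap places with the black case.
- black_case: Fixed open black case, same size as the red box, with a copper reel in it. Origin at the centre of its underside.
- copper_reel: Bystander: copper wire reel with white flanges, 50 mm diameter, 36 mm high, loose in the black case. Origin at the centre of its underside.
- screwdriver: Bystander: yellow screwdriver, 170 mm long, loose on the desk in front of the stand, lying along its x.
- cup: Bystander: loose white plastic cup, 70 mm across, 85 mm high. Origin at the centre of its underside.
- cup_b: Bystander: a second white cup, the same.
- bottle: Bystander: green bottle, 80 mm diameter, 270 mm high. Origin at the centre of its underside.
- carton: Bystander: orange-red component carton, 70 x 50 x 35 mm. Origin at the centre of its underside.
- brush: Bystander: small brush with a wooden handle, 150 mm long, lying along its x.

How it is judged (in metres and radians):
On the way, in this order (a step that is already met when the one before it is completed fails the run):
1. the guide is slid to the open end of its track (within 12 mm) (value of joint guide above 0.123 m), for 0.2 s.
2. the reel is drawn off the spindle (distance between solder_reel and spindle above 0.075 m), for 0.1 s.
3. the reel stands flat on the floor of the red box, let go and at rest (x of solder_reel in the frame of red_box between -0.032 and 0.032 m and y of solder_reel in the frame of red_box between -0.032 and 0.032 m and z of solder_reel in the frame of red_box below 0.009 m and angle between solder_reel's own z axis and vertical below 0.12 rad and linear speed of solder_reel below 0.02 m/s and contact force between the fingers and solder_reel below 0.1 N), for 0.2 s.
4. the guide is slid back level with the green clip (within 5 mm) (y of guide_grip in the frame of clip between -0.005 and 0.005 m and velocity of joint guide between -0.01 and 0.01 m/s), for 0.2 s.
At the end, for the whole second after the job is handed in: The solder reel stands flat (within 7 degrees) on the floor of the red box, released and at rest, and the guide stands still level with the green clip, its middle within 5 mm of the clip's middle along the track (all of step 3 and all of step 4); the robot touches nothing.
It fails at once if a bystander is moved by more than 30 mm (distance of any of copper_reel, screwdriver, cup, cup_b, bottle, carton, brush from where it was at the start of the episode above 0.03 m).
It fails at once if the reel is dropped: it falls faster than 0.7 m/s out of the fingers (a fall of about 25 mm) (contact force between the fingers and solder_reel below 0.05 N and linear speed of solder_reel above 0.7 m/s).
It also fails if it takes over 64 s, if anything falls off the work surface, if the arm or the gripper's body presses on something with over 40 N, if the wrist force passes 120 N, or if a joint passes its speed limit or range.

## Working session

There is one attempt and no reset: what is moved stays moved. The work goes in short steps, Python scripts to look and compute and a tool call to move; the robot and the scene stay as the last step left them, time stands still between calls to the robot, and variables do not carry over. Pictures are saved under pics/ and viewed, at most 10 in all, crops included, and the job is handed in when it is done.

Besides the shell and the picture viewer there is one more tool, called by a JSON object that holds its "fn" and its "kwargs", one argument or row to a line. jog_arm: Moves the arm, as the interface text tells. Scaled input: -1 to 1 covers 0.1 m each way for a shift and 120 degrees each way for a turn. Its arguments: {"type":"object","properties":{"rows":{"type":"array"}},"required":["rows"]}

```bash
mkdir -p pics; ls; python3 - <<'E'
from cell import bot
import cv2,numpy as np
a=bot.camera("scene");b=bot.camera("top")
cv2.imwrite("pics/s0.png",a[:,:,::-1]);cv2.imwrite("pics/t0.png",b[:,:,::-1])
for n,i in(("s",a),("t",b)): cv2.imwrite(f"pics/{n}1.png",cv2.resize(i[:,:,::-1],(800,600),interpolation=cv2.INTER_CUBIC))
for n in("scene","top","wrist"):print(n,bot.camera_info(n))
print(bot.get_state())
E
```

```text
pics
scene {'fov_y': 46.443383398098874, 'cx': 255.75282230904884, 'cy': 179.2039784231136, 'eye': array([ 1.24844728, -0.07690124,  1.26515711]), 'orientation': array([-147.65474142,    0.58201236,   78.20022485])}
top {'fov_y': 50.0484294461632, 'cx': 259.1845731613677, 'cy': 193.65749979347524, 'eye': array([0.35590412, 0.04226505, 1.40924883]), 'orientation': array([-170.005931  ,    0.52502391,  -88.45851021])}
wrist {'fov_y': 58.022235708565574, 'cx': 256.9403523180208, 'cy': 192.05393741711936, 'eye': array([0.15493267, 0.60978756, 0.3828999 ]), 'orientation': array([1.64020593e+02, 1.27158275e-01, 6.93104301e+01])}
{'clock': 0.1, 'qpos': array([-67.44851904,  39.5263673 , -11.14273438,  89.73691414,
         9.01221365,  51.7082576 , -12.32453291]), 'dq': array([-0.04871764, -0.10408993, -0.0200967 , -0.11747375,  0.03612497,
       -0.02354721,  0.02481336]), 'effort': array([-3.55462238e-03, -5.28499925e+01, -1.27142172e+00, -1.53838116e+01,
       -5.25100005e-02,  1.95938010e-03,  3.98800489e-05]), 'tcp_pos': array([0.21994912, 0.58454884, 0.30202025]), 'tcp_rot': array([-1.79910364e+02,  7.75670148e-03,  1.59386891e+02]), 'ft_force': array([-0.03043097,  0.35933784,  0.51612061]), 'ft_torque': array([ 0.02474986, -0.01088277,  0.01552798]), 'grip_force': 0.0, 'opening': 0.08832894038517553}
```

View pics/s1.png

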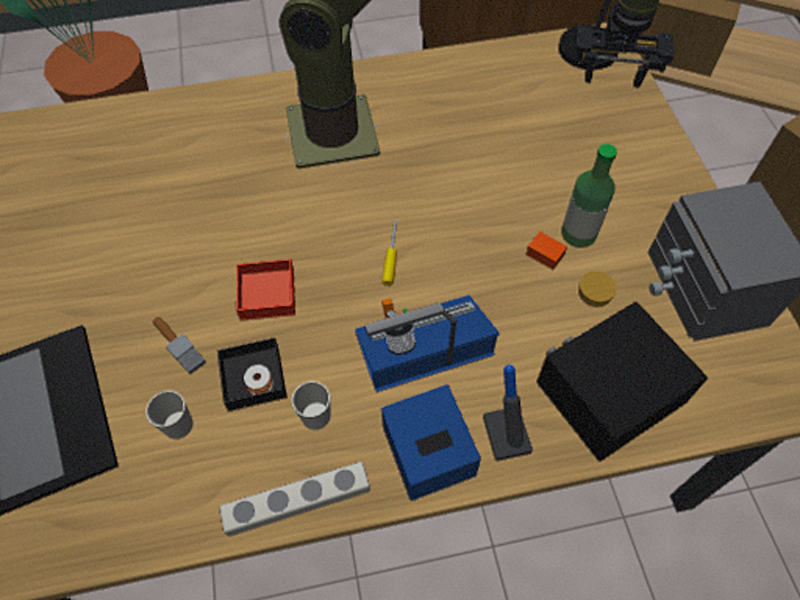

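View pics/t1.png

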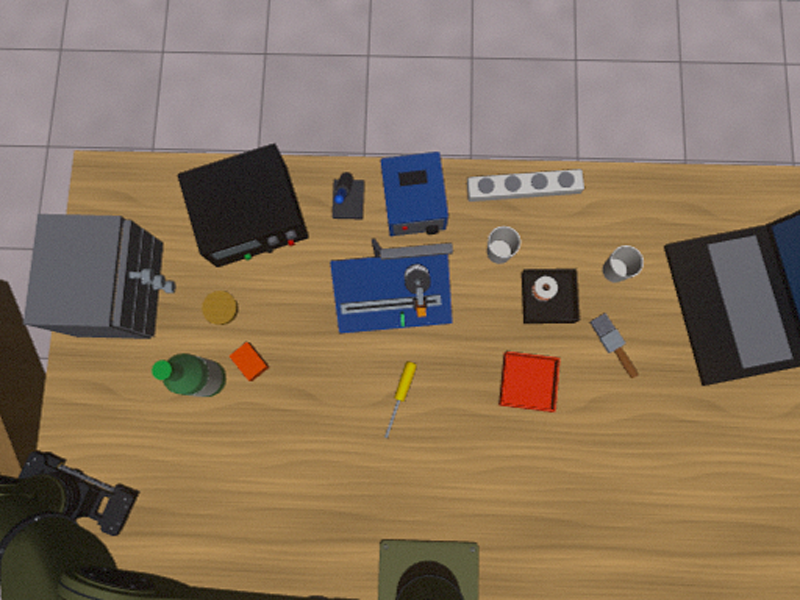

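```bash
python3 - <<'E'
import cv2,numpy as np
t=cv2.imread("pics/t0.png");s=cv2.imread("pics/s0.png")
cv2.imwrite("pics/t2.png",cv2.resize(t[148:220,204:300],None,fx=8,fy=8,interpolation=cv2.INTER_CUBIC))
cv2.imwrite("pics/s2.png",cv2.resize(s[184:256,225:321],None,fx=8,fy=8,interpolation=cv2.INTER_CUBIC))
E
```

```text
(no output)
```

View pics/t2.png

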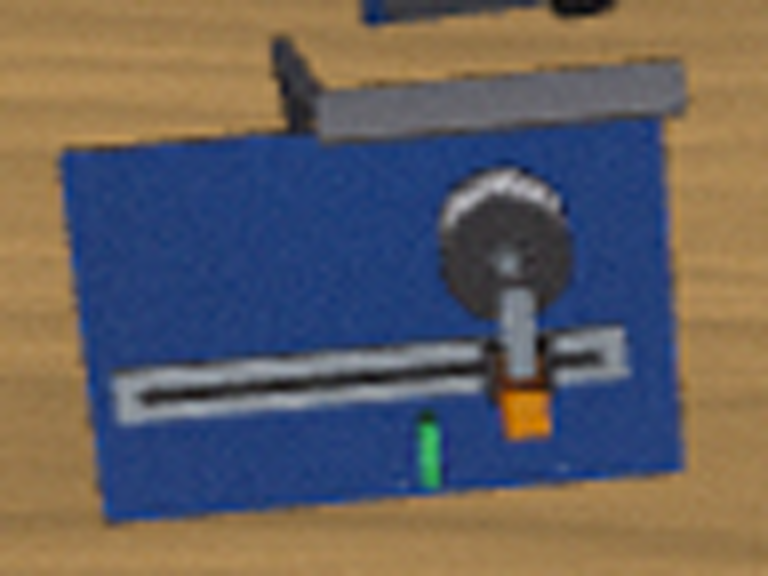

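View pics/s2.png

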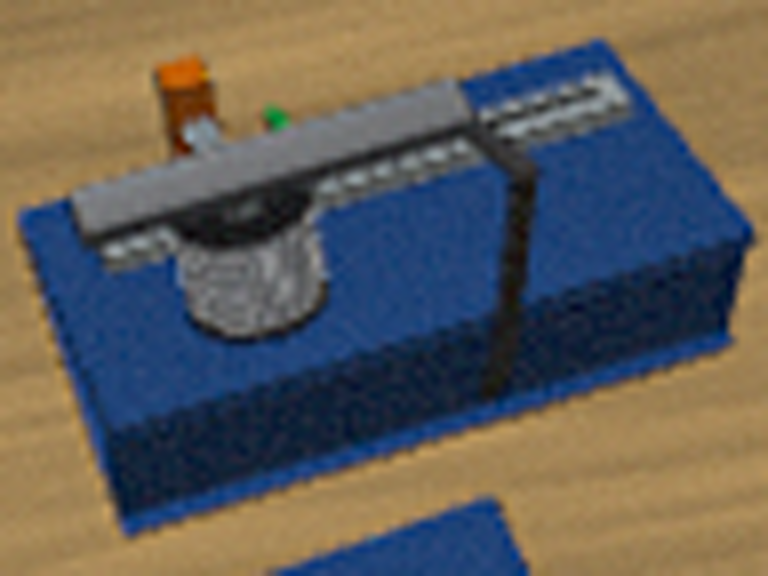

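```bash
cat > h.py <<'E'
from cell import bot
import cv2,numpy as np
from scipy.spatial.transform import Rotation as R
from scipy.optimize import least_squares
def cam(n):
    i=bot.camera_info(n); f=192/np.tan(np.radians(i["fov_y"]/2))
    return f,i["cx"],i["cy"],np.array(i["eye"]),R.from_euler("xyz",i["orientation"],degrees=True).as_matrix()
def proj(c,P):
    f,cx,cy,e,M=c; q=(np.atleast_2d(P)-e)@M
    return np.c_[f*q[:,0]/q[:,2]+cx,f*q[:,1]/q[:,2]+cy]
s3=np.sqrt(.75)
U=np.array([s3,0,.5]);Y=np.array([0,1,0.]);N=np.array([-.5,0,s3]);O=np.array([0,0,.06])
def pan(u,y,n): return O+u*U+y*Y+n*N   # panel coords -> stand frame
def world(p,P):
    c,s=np.cos(p[2]),np.sin(p[2]); return np.atleast_2d(P)@np.array([[c,s,0],[-s,c,0],[0,0,1]])+[p[0],p[1],0]
E
cat > fit.py <<'E'
from h import *
T,S=cam("top"),cam("scene")
off={"t":(204,148),"s":(225,184)}
# (cam, crop px, function of params -> stand point) ; params x,y,yaw,spu,spy,guide_y,clip_y
ob=[]
def a(c,x,y,f): ob.append((T if c=="t" else S,np.array([x,y])/8+off[c]-.4375*0+ -0.5+0.0625*0,f))
k=lambda u,y,n:(lambda p:pan(u,y,n))
a("t",63,150,k(.07,.125,0));a("t",107,521,k(-.09,.125,0));a("t",684,469,k(-.09,-.125,0))
a("s",22,213,k(-.09,-.125,0));a("s",600,40,k(-.09,.125,0));a("s",752,238,k(.07,.125,0));a("s",108,430,k(.07,-.125,0))
a("t",507,253,lambda p:pan(p[3],p[4],.044));a("t",508,263,lambda p:pan(p[3],p[4],.058))
a("s",245,210,lambda p:pan(p[3],p[4],.058))
g=lambda n,du=0:(lambda p:pan(p[3]-.06+du,p[5],n))
a("t",528,413,g(.072));a("s",184,72,g(.072))
a("t",431,452,lambda p:pan(-.07,p[6],.016))
fun=lambda p:np.concatenate([(proj(c,world(p,f(p)))-q).ravel() for c,q,f in ob])
r=least_squares(fun,[.65,0,0,0,-.06,-.06,-.03],x_scale=.1,loss="soft_l1")
print(np.round(r.x,4),"yawdeg",np.degrees(r.x[2]));print(np.round(fun(r.x).reshape(-1,2),1).tolist())
np.save("p.npy",r.x)
for n,v in(("spindle foot",pan(r.x[3],r.x[4],0)),("grip60",pan(r.x[3]-.06,r.x[5],.06))): print(n,world(r.x,v).round(4))
# red box by silhouette
obs=[]
for c,f in((T,"t0"),(S,"s0")):
    i=cv2.imread(f"pics/{f}.png"); h=cv2.cvtColor(i,cv2.COLOR_BGR2HSV)
    m=((h[...,0]<6)|(h[...,0]>174))&(h[...,1]>150)&(h[...,2]>60)
    n,l,st,_=cv2.connectedComponentsWithStats(m.astype(np.uint8)); j=1+np.argmax(st[1:,4]); print(st[j])
    cn=max(cv2.findContours((l==j).astype(np.uint8),0,1)[0],key=cv2.contourArea)
    obs.append((c,cv2.convexHull(cn)[:,0].astype(np.float32),st[j]))
b=.0575*np.array([[1,1],[1,-1],[-1,-1],[-1,1]]);C=np.r_[np.c_[b,0*b[:,:1]],np.c_[b,0*b[:,:1]+.042]]
def fb(p):
    o=[]
    for c,hl,_ in obs:
        H=cv2.convexHull(proj(c,world(p,C)).astype(np.float32))
        o+=[abs(cv2.pointPolygonTest(H,(float(x),float(y)),True))-0.0 for x,y in hl]
    return np.array(o)
from scipy.optimize import minimize
best=minimize(lambda p:np.sum(np.minimum(fb([p[0],p[1],p[2]])**2,9)),[.5,-.2,-.05],method="Nelder-Mead",options=dict(initial_simplex=[[.5,-.2,-.05],[.54,-.2,-.05],[.5,-.25,-.05],[.5,-.2,.1]],maxiter=600))
print("box",best.x,best.fun,len(fb(best.x)))
E
python3 fit.py
```

```text
[ 0.6276  0.0901  0.1104  0.0257 -0.0528 -0.0559 -0.0162] yawdeg 6.3277723818089315
[[-0.3, 0.1], [-0.3, -1.4], [0.4, -1.0], [-1.1, -0.2], [0.3, 0.0], [0.3, -0.6], [-0.3, -0.2], [-0.3, -0.4], [-0.2, -0.3], [-0.8, -4.0], [-0.2, -0.0], [-0.1, 0.1], [0.0, 0.1]]
spindle foot [[0.6556 0.0401 0.0729]]
grip60 [[0.5744 0.028  0.0948]]
[321 226  35  37 673]
[ 151  166   38   39 1062]
box [ 0.43326289 -0.20900067  0.00381475] 31.247605271747457 29
```

```bash
cat > plan.py <<'E'
from h import *
def tool_stand(p,flat=False):
    c=world([0,0,p[2]],np.eye(3)) # rows: stand axes in world
    u,y,n=world([0,0,p[2]],U)[0],world([0,0,p[2]],Y)[0],world([0,0,p[2]],N)[0]
    if flat: u=np.cross(y,[0,0,1]); n=np.array([0,0,1.])
    return R.from_matrix(np.c_[-u,y,-n])
def plan(wps,vmax=.055,wmax=9.,start=None):
    s=bot.get_state()
    P,Q=(np.array(s["tcp_pos"]),R.from_euler("xyz",s["tcp_rot"],degrees=True)) if start is None else start
    for T,q in wps:
        rv=(Q.inv()*q).as_rotvec(); d=np.asarray(T)-P
        n=max(1,int(np.ceil(max(np.linalg.norm(d)/vmax,np.degrees(np.linalg.norm(rv))/wmax))))
        for i in range(n):
            print(np.round(np.r_[Q.inv().apply(d/n)/.1,np.degrees(rv)/n/120],3).tolist())
            P=P+d/n; Q=Q*R.from_rotvec(rv/n)
        print("--",np.round(P,3),n)
    return P,Q
E
python3 - <<'E'
from plan import *
p=np.load("p.npy");q=tool_stand(p);s=bot.get_state();q0=R.from_euler("xyz",s["tcp_rot"],degrees=True)
print("target euler",q.as_euler("xyz",degrees=True))
plan([([.24,.45,.38],q0),([.32,.25,.38],q0),(world(p,pan(-.03,-.02,.24))[0],q)])
E
```

```text
target euler [ 180.           30.         -173.67222762]
[-0.22, -0.397, -0.259, 0.0, 0.0, 0.0]
[-0.22, -0.397, -0.259, 0.0, 0.0, 0.0]
[-0.22, -0.397, -0.259, 0.0, 0.0, 0.0]
-- [0.24 0.45 0.38] 3
[-0.363, -0.398, 0.001, -0.0, -0.0, 0.0]
[-0.363, -0.398, 0.001, -0.0, -0.0, 0.0]
[-0.363, -0.398, 0.001, -0.0, -0.0, 0.0]
[-0.363, -0.398, 0.001, -0.0, -0.0, 0.0]
-- [0.32 0.25 0.38] 4
[-0.372, -0.209, 0.212, -0.01, -0.041, -0.037]
[-0.335, -0.24, 0.238, -0.01, -0.041, -0.037]
[-0.294, -0.27, 0.26, -0.01, -0.041, -0.037]
[-0.25, -0.296, 0.277, -0.01, -0.041, -0.037]
[-0.202, -0.319, 0.29, -0.01, -0.041, -0.037]
[-0.151, -0.339, 0.298, -0.01, -0.041, -0.037]
-- [0.485 0.054 0.253] 6
```

{"fn": "jog_arm", "kwargs": {
  "rows": [
    [-0.22,-0.4,-0.26,0,0,0,1],
    [-0.22,-0.4,-0.26,0,0,0,1],
    [-0.22,-0.4,-0.26,0,0,0,1],
    [-0.36,-0.4,0,0,0,0,1],
    [-0.36,-0.4,0,0,0,0,1]
  ]
}}

```text
clock: 0.72
tcp_pos: [0.2791, 0.3476, 0.3809]
tcp_rot: [180.0, 0.0, 159.4]
ft_force: [1.7, 0.1, -0.2]
opening: 0.0882
grip_force: 0.0
```

{"fn": "jog_arm", "kwargs": {
  "rows": [
    [-0.36,-0.4,0,0,0,0,1],
    [-0.36,-0.4,0,0,0,0,1],
    [-0.37,-0.2,0.1,-0.01,-0.04,-0.037,0.5],
    [-0.33,-0.24,0.2,-0.01,-0.04,-0.037,0.5],
    [-0.3,-0.27,0.26,-0.01,-0.04,-0.037,0.5]
  ]
}}

```text
clock: 1.35
tcp_pos: [0.4011, 0.1513, 0.3318]
tcp_rot: [178.0, 14.9, 172.7]
ft_force: [1.1, -0.9, -0.3]
opening: 0.0601
grip_force: 0.0
```

```bash
python3 - <<'E'
from plan import *
p=np.load("p.npy");q=tool_stand(p);print(bot.get_state()["tcp_pos"])
plan([(world(p,pan(-.03,-.02,.24))[0],q)])
E
```

```text
[0.40105692 0.15129386 0.33180749]
[-0.24, -0.297, 0.326, -0.009, -0.041, -0.036]
[-0.188, -0.32, 0.338, -0.009, -0.041, -0.036]
[-0.134, -0.338, 0.346, -0.009, -0.041, -0.036]
-- [0.485 0.054 0.253] 3
```

{"fn": "jog_arm", "kwargs": {
  "rows": [
    [-0.24,-0.3,0.33,-0.009,-0.041,-0.036,0.5],
    [-0.19,-0.32,0.34,-0.009,-0.041,-0.036,0.5],
    [-0.13,-0.34,0.34,-0.009,-0.041,-0.036,0.5],
    [0,0,0,0,0,0,0.5],
    [0,0,0,0,0,0,0.5]
  ]
}}

```text
clock: 1.98
tcp_pos: [0.4236, 0.0877, 0.2798]
tcp_rot: [-177.3, 17.6, -179.9]
ft_force: [-0.1, 0.1, 0.5]
opening: 0.0441
grip_force: 0.0
```

```bash
python3 - <<'E'
from h import *
import pickle
c=cam("wrist");w=bot.camera("wrist");print(bot.get_state()["tcp_pos"],bot.get_state()["tcp_rot"])
pickle.dump(c,open("w1.pkl","wb"))
cv2.imwrite("pics/w1.png",cv2.resize(w[:,:,::-1],(800,600),interpolation=cv2.INTER_CUBIC))
p=np.load("p.npy")
for n,v in dict(reeltop=pan(p[3],p[4],.044),tip=pan(p[3],p[4],.058),grip=pan(p[3]-.06,p[5],.072),clip=pan(-.07,p[6],.016)).items(): print(n,proj(c,world(p,v))*1.5625)
E
```

```text
[0.42363013 0.08785819 0.27997386] [-177.31672654   17.66262859 -179.87770877]
reeltop [[341.33809298 491.93462472]]
tip [[336.65567817 501.15795294]]
grip [[317.38315367 414.12254991]]
clip [[389.08933736 338.0280941 ]]
```

View pics/w1.png

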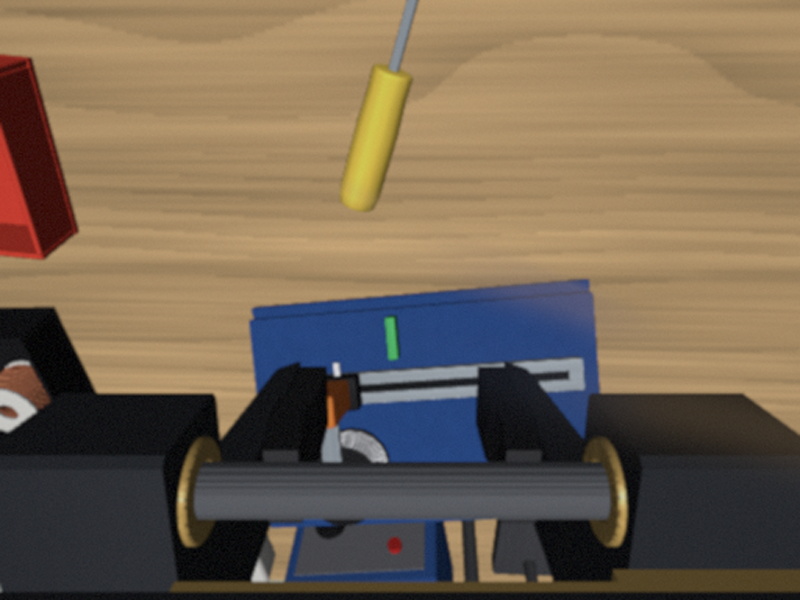

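```bash
python3 - <<'E'
from h import *
s=bot.get_state();print(np.round(s["qpos"],1),np.round(s["dq"],2),s["tcp_pos"])
E
```

```text
[-20.4  25.5  -4.6 135.3  70.7  12.3  -3.4] [-0.57 -0.28  0.02  0.02  1.16  0.28 -0.85] [0.42363013 0.08785819 0.27997386]
```

```bash
cat > kin.py <<'E'
from h import *
import itertools
D=[([-67.44851904,39.5263673,-11.14273438,89.73691414,9.01221365,51.7082576,-12.32453291],[.21994912,.58454884,.30202025],[-179.910364,.0077567,159.386891])]
s=bot.get_state();D.append((s["qpos"],s["tcp_pos"],s["tcp_rot"]))
rz=lambda a:R.from_euler("z",a,degrees=True);ry=lambda a:R.from_euler("y",a,degrees=True)
def rot(q,sg,o): 
    q=np.array(q)*sg
    return rz(q[0])*ry(q[1])*rz(q[2])*ry(q[3])*rz(q[4])*ry(q[5])*rz(q[6]+o)
if __name__=="__main__":
  best=[]
  for sg in itertools.product([1,-1],repeat=5):
    S=np.array([sg[0],1,sg[1],1,sg[2],sg[3],sg[4]])
    for o in range(0,360,90):
        best.append((sum((rot(q,S,o).inv()*R.from_euler("xyz",r,degrees=True)).magnitude() for q,_,r in D),S.tolist(),o))
  best.sort(key=lambda t:t[0]);print(best[:4]);S=np.array(best[0][1])
  A=[];B=[]
  for q,t,r in D:
    w=np.array(q)*S;f=[rz(w[0]),rz(w[0])*ry(w[1]),rz(w[0])*ry(w[1])*rz(w[2])]
    f.append(f[2]*ry(w[3]));f.append(f[3]*rz(w[4]));f.append(f[4]*ry(w[5]))
    X,Z=[1,0,0],[0,0,1]
    A.append(np.c_[Z,f[1].apply(Z),f[3].apply(Z),f[5].apply(Z),f[2].apply(X),f[3].apply(X),f[5].apply(X)]);B.append(t)
  A=np.vstack(A);B=np.hstack(B)
  x,res,rk,sv=np.linalg.lstsq(A[:,:4],B,rcond=None);print("d1,a,b,c",x,A[:,:4]@x-B,sv)
  x,res,rk,sv=np.linalg.lstsq(A,B,rcond=None);print(x,A@x-B,sv)
E
python3 kin.py
```

```text
[(4.9249129755389274e-09, [-1, 1, -1, 1, -1, 1, -1], 90), (0.3840443157837422, [-1, 1, 1, 1, -1, 1, 1], 90), (0.4420044790123409, [1, 1, 1, 1, 1, 1, -1], 270), (0.5477260698445732, [-1, 1, -1, 1, -1, 1, 1], 90)]
d1,a,b,c [0.32131467 0.61090616 0.29241775 0.32067985] [-0.03796589  0.00087486 -0.01173219  0.00383471  0.03774661  0.01173219] [2.56231688 1.1405973  0.34956989 0.10663445]
[-0.17943674  0.77515713  0.2660644   0.04646466 -0.05872695 -0.07546378
  0.07687976] [-2.77555756e-17  3.33066907e-16  3.33066907e-16 -1.66533454e-16
  1.52655666e-16  5.55111512e-17] [2.7824032  2.24117558 0.96430238 0.39949314 0.36771573 0.10332354]
```

{"fn": "jog_arm", "kwargs": {
  "rows": [
    [-0.46,0,-0.13,0,0,0,0.5],
    [-0.46,0,-0.13,0,0,0,0.5],
    [-0.46,0,-0.13,0,0,0,0.5],
    [0,0,0,0,0,0,0.5],
    [0,0,0,0,0,0,0.5]
  ]
}}

```text
clock: 2.65
tcp_pos: [0.5286, 0.088, 0.3482]
tcp_rot: [-176.8, 18.1, -179.8]
ft_force: [-0.7, -0.3, -0.9]
opening: 0.0441
grip_force: 0.0
```

```bash
cat >> kin.py <<'E'
E
python3 - <<'E'
from plan import *
import json
p=np.load("p.npy");s=bot.get_state();print(np.round(s["qpos"],1),s["tcp_pos"],s["tcp_rot"])
D=[[[-67.44851904,39.5263673,-11.14273438,89.73691414,9.01221365,51.7082576,-12.32453291],[.21994912,.58454884,.30202025]],
[[-20.4,25.5,-4.6,135.3,70.7,12.3,-3.4],[0.42363013,0.08785819,0.27997386]],[list(s["qpos"]),list(s["tcp_pos"])]]
json.dump(D,open("D.json","w"))
plan([(world(p,pan(-.03,-.02,.24))[0]+[0.0,0,0.05],tool_stand(p))])
E
```

```text
[ -3.3  25.6 -22.6 114.5  39.1  31.7  35.2] [0.52859229 0.08797116 0.34820448] [-176.80135494   18.10201494 -179.83927172]
[0.279, -0.16, 0.156, -0.024, -0.05, -0.022]
[0.301, -0.154, 0.118, -0.024, -0.05, -0.022]
-- [0.485 0.054 0.303] 2
```

{"fn": "jog_arm", "kwargs": {
  "rows": [
    [0,-0.15,0,-0.024,-0.05,-0.022,0.5],
    [0,-0.15,0,-0.024,-0.05,-0.022,0.5],
    [0,0,0,0,0,0,0.5],
    [0,0,0,0,0,0,0.5],
    [0,0,0,0,0,0,0.5]
  ]
}}

```text
clock: 3.28
tcp_pos: [0.5306, 0.0601, 0.3499]
tcp_rot: [179.8, 30.1, -173.6]
ft_force: [-0.6, -0.3, -0.1]
opening: 0.0443
grip_force: 0.0
```

```bash
python3 - <<'E'
from kin import *
import json
s=bot.get_state();print(np.round(s["qpos"],1),s["tcp_pos"],s["tcp_rot"])
D=json.load(open("D.json"));D.append([list(s["qpos"]),list(s["tcp_pos"])]);json.dump(D,open("D.json","w"))
S=np.array([-1,1,-1,1,-1,1,-1]);A=[];B=[]
for q,t in D:
    w=np.array(q)*S;f=[rz(w[0]),rz(w[0])*ry(w[1]),rz(w[0])*ry(w[1])*rz(w[2])]
    f.append(f[2]*ry(w[3]));f.append(f[3]*rz(w[4]));f.append(f[4]*ry(w[5]))
    X,Z=[1,0,0],[0,0,1]
    A.append(np.c_[Z,f[1].apply(Z),f[3].apply(Z),f[5].apply(Z),f[2].apply(X),f[3].apply(X),f[5].apply(X),f[4].apply(X)]);B.append(t)
A=np.vstack(A);B=np.hstack(B)
for k in([0,1,2,3,4,5,6],[0,1,2,3,4,5,6,7],[0,1,2,3,4,5]):
  x,res,rk,sv=np.linalg.lstsq(A[:,k],B,rcond=None);print(x.round(4),abs(A[:,k]@x-B).max(),sv[-1])
E
```

```text
[ -9.6  22.4  -4.7 125.   62.5   5.8  22. ] [0.5306444  0.06011832 0.3499129 ] [ 179.8098289    30.05868429 -173.64559097]
[ 0.2246  0.6981  0.3455  0.3013 -0.0721 -0.0158  0.0366] 0.02015603666703991 0.15715619661417168
[ 0.238   0.6647  0.3498  0.2946 -0.0907 -0.0481  0.0027  0.036 ] 0.020382773069605314 0.10692980603759915
[ 0.2217  0.7331  0.3251  0.3842 -0.1342 -0.022 ] 0.032226050151035274 0.1573241809072435
```

```bash
python3 - <<'E'
from plan import *
p=np.load("p.npy");q=tool_stand(p)
plan([(world(p,pan(p[3]-.06,p[5],.18))[0],q)],vmax=.03)
E
```

```text
[0.155, -0.062, 0.201, 0.0, 0.0, 0.0]
[0.155, -0.062, 0.201, 0.0, 0.0, 0.0]
[0.155, -0.062, 0.201, 0.0, 0.0, 0.0]
[0.155, -0.062, 0.201, 0.0, 0.0, 0.0]
[0.155, -0.061, 0.201, 0.0, 0.0, 0.0]
[0.155, -0.061, 0.201, 0.0, 0.0, 0.0]
-- [0.515 0.021 0.199] 6
```

{"fn": "jog_arm", "kwargs": {
  "rows": [
    [0.15,-0.06,0.2,0,0,0,0.5],
    [0.15,-0.06,0.2,0,0,0,0.5],
    [0.15,-0.06,0.2,0,0,0,0.5],
    [0,0,0,0,0,0,0.5],
    [0,0,0,0,0,0,0.5]
  ]
}}

```text
clock: 3.9
tcp_pos: [0.5221, 0.0419, 0.2998]
tcp_rot: [-179.1, 28.8, -173.6]
ft_force: [0.7, -0.8, 0.3]
opening: 0.0438
grip_force: 0.0
```

```bash
python3 - <<'E'
from kin import *
import json
s=bot.get_state();print(np.round(s["qpos"],1),s["tcp_pos"],s["tcp_rot"])
D=json.load(open("D.json"));D.append([list(s["qpos"]),list(s["tcp_pos"])]);json.dump(D,open("D.json","w"))
S=np.array([-1,1,-1,1,-1,1,-1]);A=[];B=[]
for q,t in D:
    w=np.array(q)*S;f=[rz(w[0]),rz(w[0])*ry(w[1]),rz(w[0])*ry(w[1])*rz(w[2])]
    f.append(f[2]*ry(w[3]));f.append(f[3]*rz(w[4]));f.append(f[4]*ry(w[5]))
    X,Z,Yy=[1,0,0],[0,0,1],[0,1,0]
    A.append(np.c_[Z,f[1].apply(Z),f[3].apply(Z),f[5].apply(Z),f[2].apply(X),f[3].apply(X),f[5].apply(X),f[0].apply(X),f[1].apply(Yy),f[3].apply(Yy),f[4].apply(Yy)]);B.append(t)
A=np.vstack(A);B=np.hstack(B)
for k in([0,1,2,3,4,5,6],[0,1,2,3,4,5,6,7],[0,1,2,3,4,5,6,8,9,10],range(11)):
  k=list(k);x,res,rk,sv=np.linalg.lstsq(A[:,k],B,rcond=None);print(x.round(4),abs(A[:,k]@x-B).max(),sv[-1])
E
```

```text
[  2.   28.1 -19.5 128.9 109.5  13.9 -23.5] [0.52207797 0.04191293 0.29977382] [-179.09682286   28.79328408 -173.57591577]
[ 0.2287  0.6912  0.3521  0.2993 -0.0836 -0.0114  0.0252] 0.0251069479054864 0.16675466829539792
[ 0.2909  0.6121  0.3501  0.2761 -0.0786  0.0139  0.0252  0.0622] 0.023076844892355397 0.09804854938217542
[ 3.466e-01  5.634e-01  3.446e-01  2.618e-01  2.000e-04 -1.000e-04
 -0.000e+00 -1.870e-02 -2.700e-02 -3.000e-04] 6.0886418478733884e-05 0.1451672467862849
[ 3.469e-01  5.630e-01  3.446e-01  2.617e-01  2.000e-04  1.000e-04
  0.000e+00  3.000e-04 -1.870e-02 -2.690e-02 -4.000e-04] 4.2691823654350536e-05 0.09318657122176191
```

```bash
cat > ik.py <<'E'
from plan import *
from kin import rz,ry
S=np.array([-1,1,-1,1,-1,1,-1]);lo=np.array([-172.22,-26.19,-84.43,7.71,-57.33,2.42,-152.13]);hi=np.array([172.22,119.32,86.54,146.69,237.33,119.75,152.13])
def fk(q):
    w=np.array(q)*S; f1=rz(w[0])*ry(w[1]); f3=f1*rz(w[2])*ry(w[3]); f5=f3*rz(w[4])*ry(w[5])
    P=np.array([0,0,.3467])+f1.apply([0,-.0187,.5633])+f3.apply([0,-.027,.3446])+f5.apply([0,0,.2618])
    return P,f5*rz(w[6]+90)
def ik(T,Q,q0,reg=1e-4):
    def f(q):
        P,r=fk(q);return np.r_[(P-T)*10,(r.inv()*Q).as_rotvec()*3,reg*(q-q0)]
    r=least_squares(f,np.clip(q0,lo+.3,hi-.3),bounds=(lo,hi),x_scale=30);P,rr=fk(r.x)
    return r.x,np.linalg.norm(P-T)*1e3,np.degrees((rr.inv()*Q).magnitude())
E
python3 - <<'E'
from ik import *
p=np.load("p.npy");q=tool_stand(p);qf=tool_stand(p,True);q0=np.array(bot.get_state()["qpos"])
W=lambda *a:world(p,pan(*a))[0]
yg=p[5]
T=dict(gpre=(W(p[3]-.06,yg,.16),q),g=(W(p[3]-.06,yg,.109),q),gend=(W(p[3]-.06,yg+.135,.109),q),rpre=(W(p[3],p[4],.16),q),r=(W(p[3],p[4],.068),q),boxhi=([.433,-.209,.25],qf),box=([.433,-.209,.076],qf))
rng=np.random.default_rng(0)
for n,(t,o) in T.items():
    x,a,b=ik(t,o,q0);print(n,t,"from cur",x.round(0),round(a,1),round(b,1))
    for nm,s5 in(("A",0),("B",180)):
        best=None
        for k in range(12):
            g=np.array([-np.degrees(np.arctan2(t[1],t[0])),35,rng.normal()*25,115,s5+rng.normal()*20,20,rng.normal()*40])
            x,a,b=ik(t,o,g)
            if a<1 and b<.5:
                m=min((x-lo).min(),(hi-x).min())
                if best is None or m>best[0]:best=(m,x.round(0))
        print("   ",nm,best)
E
```

```text
gpre [0.52473266 0.02248959 0.18141707] from cur [ 15.  47. -37. 135. 135.  38. -43.] 0.0 0.0
    A (np.float64(12.660587206587763), array([ 27.,  57., -62., 134., 118.,  54., -23.]))
    B (np.float64(12.317091770678786), array([ 20.,  50., -47., 134., 127.,  43., -34.]))
g [0.55007731 0.0253001  0.13724978] from cur [ 14.  54. -36. 131. 138.  41. -43.] 0.0 0.0
    A (np.float64(16.230879092929314), array([ 28.,  65., -64., 130., 121.,  60., -18.]))
    B (np.float64(15.578691486945218), array([ 15.,  54., -37., 131., 137.,  41., -42.]))
gend [0.53519813 0.15947763 0.13724978] from cur [ -5.  53. -34. 130. 128.  44. -52.] 0.0 0.0
    A (np.float64(17.80721153143375), array([  7.,  62., -58., 129., 118.,  62., -34.]))
    B (np.float64(17.4697780151119), array([  0.,  56., -44., 129., 123.,  51., -44.]))
rpre [0.57603917 0.03126865 0.21141707] from cur [ 11.  43. -31. 125. 126.  26. -34.] 0.0 0.0
    A (np.float64(22.004712134107407), array([ 26.,  53., -60., 125., 110.,  47., -12.]))
    B (np.float64(21.204458230436373), array([ 10.,  43., -29., 125., 128.,  25., -36.]))
r [0.62175892 0.03633859 0.13174274] from cur [ 11.  54. -31. 119. 132.  31. -35.] 0.0 0.0
    A (np.float64(28.044832710644883), array([ 23.,  62., -55., 119., 118.,  48., -13.]))
    B (np.float64(27.568239622057206), array([ 14.,  55., -36., 119., 128.,  34., -30.]))
boxhi [0.433, -0.209, 0.25] from cur [ 54.  44. -57. 116.  50.  49.  64.] 0.0 0.0
    A (np.float64(30.49171703967481), array([ 47.,  39., -44., 116.,  42.,  41.,  73.]))
    B (np.float64(30.592206568117234), array([ 49.,  41., -48., 116.,  45.,  44.,  70.]))
box [0.433, -0.209, 0.076] from cur [ 37.  56. -27. 121.  75.  23.  43.] 0.0 0.0
    A (np.float64(14.057986524629309), array([ 32.,  54., -19., 122.,  70.,  16.,  47.]))
    B (np.float64(25.784756538757676), array([ 45.,  59., -41., 121.,  79.,  35.,  40.]))
```

```bash
python3 - <<'E'
from plan import *
p=np.load("p.npy");q=tool_stand(p)
plan([(world(p,pan(p[3]-.06,p[5],.17))[0],q)],vmax=.03)
E
```

```text
[0.142, -0.045, 0.236, -0.002, -0.003, 0.0]
[0.143, -0.046, 0.235, -0.002, -0.003, 0.0]
[0.144, -0.047, 0.234, -0.002, -0.003, 0.0]
[0.146, -0.048, 0.233, -0.002, -0.003, 0.0]
-- [0.52  0.022 0.19 ] 4
```

{"fn": "jog_arm", "kwargs": {
  "rows": [
    [0.14,-0.05,0.23,-0.002,-0.003,0,0.5],
    [0.14,-0.05,0.23,-0.002,-0.003,0,0.5],
    [0.14,-0.05,0.23,-0.002,-0.003,0,0.5],
    [0.14,-0.05,0.23,-0.002,-0.003,0,0.5],
    [0,0,0,0,0,0,0.5]
  ]
}}

```text
clock: 4.53
tcp_pos: [0.5196, 0.0196, 0.1904]
tcp_rot: [-179.9, 30.0, -173.6]
ft_force: [0.3, -0.1, 0.7]
opening: 0.0438
grip_force: 0.0
```

```bash
python3 - <<'E'
from h import *
import pickle
s=bot.get_state();c=cam("wrist");w=bot.camera("wrist");print(s["tcp_pos"],s["tcp_rot"],s["qpos"].round(0))
pickle.dump(c,open("w2.pkl","wb"))
cv2.imwrite("pics/w2.png",cv2.resize(w[:,:,::-1],(800,600),interpolation=cv2.INTER_CUBIC))
p=np.load("p.npy")
for n,v in dict(reeltop=pan(p[3],p[4],.044),tip=pan(p[3],p[4],.058),grip=pan(p[3]-.06,p[5],.072),clip=pan(-.07,p[6],.016),corner=pan(-.09,-.125,0)).items(): print(n,proj(c,world(p,v))*1.5625)
E
```

```text
[0.51960975 0.01959446 0.19042509] [-179.93632382   29.96505973 -173.55656445] [ 15.  46. -38. 135. 135.  37. -43.]
reeltop [[414.34919858 458.21581194]]
tip [[415.09043269 477.21995286]]
grip [[408.62928042 352.68304902]]
clip [[498.6241583 228.7612123]]
corner [[254.94125511 179.33791372]]
```

View pics/w2.png

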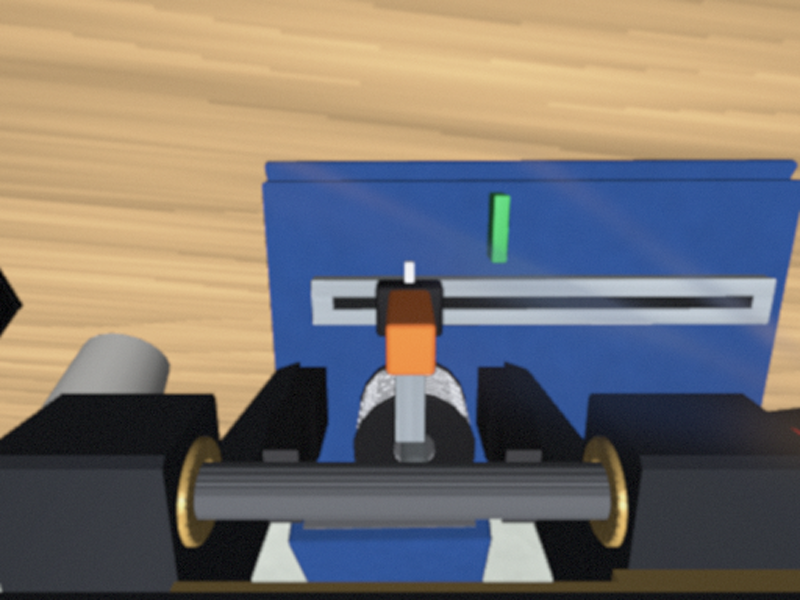

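```bash
cat > fit2.py <<'E'
from h import *
import pickle
src=open("fit.py").read().split("fun=")[0]
exec(src)
del ob[1:4]
ob=[o for i,o in enumerate(ob) if i!=6]
w=pickle.load(open("w2.pkl","rb"))
def b(x,y,f): ob.append((w,np.array([x,y])/1.5625-.2,f))
b(264,182,k(-.09,-.125,0));b(800,180,k(-.09,.125,0))
b(411,349,g(.072));b(414,456,lambda p:pan(p[3],p[4],.044))
i=cv2.imread("pics/w2.png");h=cv2.cvtColor(i,cv2.COLOR_BGR2HSV);m=(h[...,0]>45)&(h[...,0]<80)&(h[...,1]>120)&(h[...,2]>150)
m[:, :450]=0;ys,xs=np.nonzero(m);print("clip bright",xs.min(),xs.max(),ys.min(),ys.max(),xs.mean(),ys.mean())
print(i[228,484:518].tolist())
b(502,228,lambda p:pan(-.07,p[6],.016))
fun=lambda p:np.concatenate([(proj(c,world(p,f(p)))-q).ravel() for c,q,f in ob])
r=least_squares(fun,np.load("p.npy"),x_scale=.1,loss="soft_l1");p=r.x
print(p.round(4),np.degrees(p[2]));print(fun(p).reshape(-1,2).round(1).tolist());np.save("p2.npy",p)
# pixel positions of clip edges
for n,(y,h) in {"topL":(-.0035,.016),"topR":(.0035,.016),"botL":(-.0035,0)}.items():print(n,proj(w,world(p,pan(-.07,p[6]+y,h)))*1.5625)
E
python3 fit2.py
```

```text
clip bright 493 509 196 261 500.34174553101997 227.84332281808622
[[155, 86, 51], [151, 85, 50], [141, 81, 46], [118, 75, 41], [87, 67, 35], [57, 58, 27], [38, 59, 24], [42, 78, 31], [60, 110, 44], [89, 156, 67], [111, 191, 86], [125, 210, 96], [130, 218, 100], [129, 218, 99], [127, 216, 98], [125, 214, 97], [126, 213, 97], [126, 213, 97], [125, 213, 97], [124, 213, 96], [123, 213, 95], [123, 211, 94], [119, 205, 89], [122, 182, 79], [131, 152, 68], [143, 115, 55], [151, 88, 48], [153, 85, 49], [155, 85, 49], [155, 87, 50], [155, 87, 50], [154, 86, 49], [153, 85, 48], [155, 87, 51]]
[ 0.6283  0.0895  0.1138  0.0238 -0.0524 -0.0543 -0.014 ] 6.51767470836639
[[-0.2, 0.1], [0.1, 0.1], [0.2, -0.5], [-0.3, 0.2], [-0.1, -0.1], [-0.0, 0.0], [-0.4, 0.3], [0.0, -0.0], [-0.4, -0.1], [-6.6, -0.3], [2.8, 0.3], [-0.1, 0.3], [-0.0, -0.3], [-0.1, 1.4]]
topL [[493.54016    229.94177581]]
topR [[509.60268339 229.91571875]]
botL [[488.00239406 224.78913097]]
```

```bash
python3 - <<'E'
from plan import *
p=np.load("p2.npy");p[6]=-.0147;np.save("p2.npy",p);q=tool_stand(p)
a=plan([(world(p,pan(p[3]-.06,p[5],.108))[0],q)],vmax=.025)
plan([(world(p,pan(p[3]-.06,p[5]+.138,.108))[0],q)],vmax=.03,start=a)
E
```

```text
[0.008, 0.008, 0.212, -0.0, 0.0, -0.0]
[0.008, 0.008, 0.212, -0.0, 0.0, -0.0]
[0.007, 0.008, 0.212, -0.0, 0.0, -0.0]
-- [0.55  0.026 0.135] 3
[-0.0, 0.276, 0.0, 0.0, -0.0, 0.0]
[-0.0, 0.276, 0.0, 0.0, -0.0, 0.0]
[-0.0, 0.276, 0.0, 0.0, -0.0, 0.0]
[-0.0, 0.276, 0.0, 0.0, -0.0, 0.0]
[-0.0, 0.276, 0.0, 0.0, -0.0, 0.0]
-- [0.534 0.163 0.135] 5
```

{"fn": "jog_arm", "kwargs": {
  "rows": [
    [0.01,0.01,0.21,0,0,0,0.5],
    [0.01,0.01,0.21,0,0,0,0.5],
    [0.01,0.01,0.21,0,0,0,0.5],
    [0,0,0,0,0,0,0],
    [0,0,0,0,0,0,0]
  ]
}}

```text
clock: 5.2
tcp_pos: [0.5487, 0.0267, 0.1373]
tcp_rot: [-179.9, 30.3, -173.4]
ft_force: [0.4, -0.4, -0.2]
opening: 0.026
grip_force: 0.0
```

{"fn": "jog_arm", "kwargs": {
  "rows": [
    [0,0,0,0,0,0,0],
    [0,0,0,0,0,0,0],
    [0,0,0,0,0,0,0],
    [0,0,0,0,0,0,0],
    [0,0,0,0,0,0,0]
  ]
}}

```text
clock: 5.82
tcp_pos: [0.5486, 0.0264, 0.137]
tcp_rot: [-180.0, 30.3, -173.4]
ft_force: [-3.1, -1.6, 7.4]
opening: 0.0179
grip_force: 30.0
```

{"fn": "jog_arm", "kwargs": {
  "rows": [
    [0,0.26,0,0,0,0,0],
    [0,0.26,0,0,0,0,0],
    [0,0.26,0,0,0,0,0],
    [0,0.26,0,0,0,0,0],
    [0,0.24,0,0,0,0,0]
  ]
}}

```text
clock: 6.45
tcp_pos: [0.5337, 0.1539, 0.137]
tcp_rot: [-179.9, 30.3, -173.5]
ft_force: [-3.0, -2.8, 8.0]
opening: 0.0176
grip_force: 30.0
```

{"fn": "jog_arm", "kwargs": {
  "rows": [
    [0,0.01,0,0,0,0,0],
    [0,0,0,0,0,0,0],
    [0,0,0,0,0,0,0],
    [0,0,0,0,0,0,0],
    [0,0,0,0,0,0,0]
  ]
}}

```text
clock: 7.08
tcp_pos: [0.5336, 0.1545, 0.1371]
tcp_rot: [-180.0, 30.3, -173.4]
ft_force: [-3.6, -1.5, 9.6]
opening: 0.0178
grip_force: 30.0
```

```bash
cat > rel.py <<'E'
from plan import *
# tcp in panel coords (u,y,n)
def rel(p):
    s=bot.get_state();d=np.array(s["tcp_pos"])-[p[0],p[1],0];c,sn=np.cos(p[2]),np.sin(p[2])
    d=np.array([c*d[0]+sn*d[1],-sn*d[0]+c*d[1],d[2]])-O
    return np.array([d@U,d@Y,d@N])
E
python3 - <<'E'
from rel import *
p=np.load("p2.npy");print(rel(p),p,bot.get_state()["ft_force"],bot.get_state()["grip_force"],bot.get_state()["qpos"])
w=bot.camera("wrist");cv2.imwrite("pics/w3.png",cv2.resize(w[:,:,::-1],(800,600)))
E
```

```text
[-0.03652805  0.07533118  0.11009333] [ 0.6282716   0.08951354  0.11375488  0.02382184 -0.05244165 -0.05429009
 -0.0147    ] [-3.61381297 -1.54420034  9.64869603] 30.00200862530619 [ -1.72007838  54.73336157 -39.24515792 130.14639507 126.79141098
  48.19496659 -48.11305983]
```

View pics/w3.png

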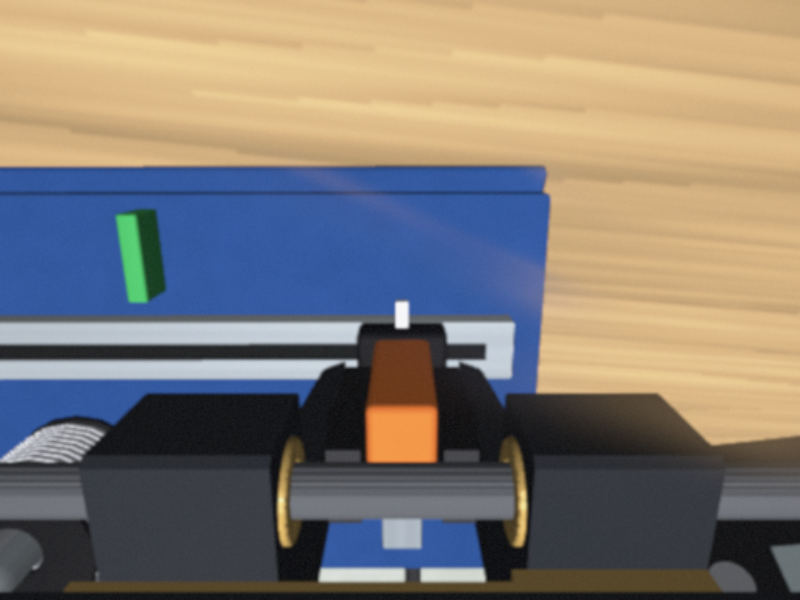

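{"fn": "jog_arm", "kwargs": {
  "rows": [
    [0,0.03,0,0,0,0,0],
    [0,0.02,0,0,0,0,0],
    [0,0,0,0,0,0,0],
    [0,0,0,0,0,0,0],
    [0,0,0,0,0,0,0]
  ]
}}

```text
clock: 7.75
tcp_pos: [0.5335, 0.1553, 0.137]
tcp_rot: [-179.5, 30.3, -173.6]
ft_force: [-5.2, -10.2, 14.0]
opening: 0.0179
grip_force: 30.1
```

```bash
python3 - <<'E'
from rel import *
p=np.load("p2.npy");print(rel(p),bot.get_state()["ft_force"]);q=tool_stand(p)
a=plan([(world(p,pan(p[3]-.06,.08,.165))[0],q)])
a=plan([(world(p,pan(p[3],p[4],.165))[0],q)],vmax=.04,start=a)
E
```

```text
[-0.03663606  0.07607794  0.11001643] [ -5.20066547 -10.15404839  14.03035787]
[-0.004, 0.017, -0.275, -0.002, 0.001, -0.0]
[-0.003, 0.018, -0.275, -0.002, 0.001, -0.0]
-- [0.506 0.156 0.185] 2
[-0.15, -0.331, -0.0, -0.0, -0.0, -0.0]
[-0.15, -0.331, -0.0, -0.0, -0.0, -0.0]
[-0.15, -0.331, -0.0, -0.0, -0.0, -0.0]
[-0.15, -0.331, -0.0, -0.0, -0.0, -0.0]
-- [0.573 0.03  0.215] 4
```

{"fn": "jog_arm", "kwargs": {
  "rows": [
    [0,0,0,0,0,0,0.5],
    [0,0,0,0,0,0,0.5],
    [0,0,0,0,0,0,0.5],
    [0,0,-0.27,0,0,0,0.5],
    [0,0,-0.28,0,0,0,0.6]
  ]
}}

```text
clock: 8.38
tcp_pos: [0.5053, 0.1567, 0.1834]
tcp_rot: [180.0, 30.1, -173.5]
ft_force: [0.1, 0.0, 0.5]
opening: 0.0518
grip_force: 0.0
```

{"fn": "jog_arm", "kwargs": {
  "rows": [
    [-0.15,-0.32,0,0,0,0,1],
    [-0.15,-0.32,0,0,0,0,1],
    [-0.15,-0.32,0,0,0,0,1],
    [-0.15,-0.32,0,0,0,0,1],
    [0,0,0,0,0,0,1]
  ]
}}

```text
clock: 9.0
tcp_pos: [0.5732, 0.032, 0.2139]
tcp_rot: [-179.9, 30.3, -173.8]
ft_force: [-0.4, 0.5, -0.2]
opening: 0.0883
grip_force: 0.0
```

```bash
python3 - <<'E'
from rel import *
p=np.load("p2.npy");q=tool_stand(p);print(rel(p),bot.get_state()["opening"])
a=plan([(world(p,pan(p[3],p[4],.09))[0],q)],vmax=.03)
a=plan([(world(p,pan(p[3],p[4],.069))[0],q)],vmax=.03,start=a)
c=cam("wrist");print(proj(c,world(p,np.array([pan(p[3],p[4],.044),pan(p[3],p[4],.058)])))*1.5625)
cv2.imwrite("pics/w4.png",cv2.resize(bot.camera("wrist")[:,:,::-1],(800,600)))
E
```

```text
[ 0.02392252 -0.05093951  0.16394051] 0.08826700066347412
[0.002, -0.004, 0.246, -0.001, 0.001, -0.001]
[0.001, -0.004, 0.246, -0.001, 0.001, -0.001]
[0.001, -0.005, 0.246, -0.001, 0.001, -0.001]
-- [0.61  0.035 0.15 ] 3
[0.0, 0.0, 0.21, 0.0, -0.0, -0.0]
-- [0.62  0.036 0.132] 1
[[399.65596341 330.13049984]
 [399.30465697 342.85598532]]
```

View pics/w4.png

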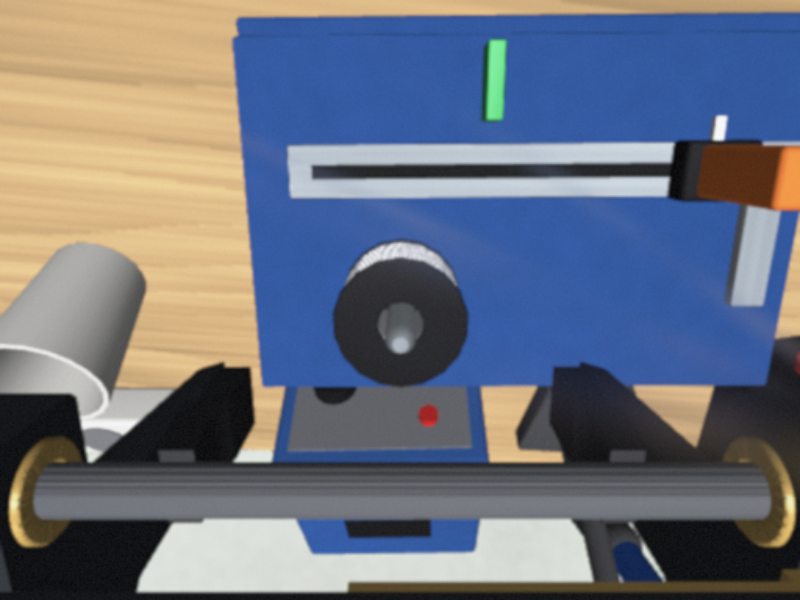

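{"fn": "jog_arm", "kwargs": {
  "rows": [
    [0.02,-0.01,0.25,0,0,0,1],
    [0.01,0,0.25,0,0,0,1],
    [0,0,0.25,0,0,0,1],
    [0,0,0.18,0,0,0,1],
    [0,0,0,0,0,0,1]
  ]
}}

```text
clock: 9.68
tcp_pos: [0.6155, 0.0401, 0.1304]
tcp_rot: [179.9, 30.1, -173.5]
ft_force: [0.0, 0.5, 0.5]
opening: 0.0881
grip_force: 0.0
```

```bash
python3 - <<'E'
from rel import *
p=np.load("p2.npy");q=tool_stand(p);s=bot.get_state();print(rel(p),s["ft_force"],s["tcp_rot"])
E
```

```text
[ 0.01929779 -0.04767201  0.0701245 ] [0.01849134 0.45274692 0.51369883] [ 179.92709329   30.08219161 -173.48772446]
```

{"fn": "jog_arm", "kwargs": {
  "rows": [
    [-0.01,-0.045,0,0,0,0,0.75],
    [0,0,0,0,0,0,0.75],
    [0,0,0,0,0,0,0],
    [0,0,0,0,0,0,0],
    [0,0,0,0,0,0,0]
  ]
}}

```text
clock: 10.3
tcp_pos: [0.6171, 0.0349, 0.1326]
tcp_rot: [-180.0, 30.2, -173.5]
ft_force: [-3.2, 0.1, 4.7]
opening: 0.054
grip_force: 30.0
```

{"fn": "jog_arm", "kwargs": {
  "rows": [
    [0,0,0,0,0,0,0],
    [0,0,0,0,0,0,0],
    [0,0,0,0,0,0,0],
    [0,0,0,0,0,0,0],
    [0,0,0,0,0,0,0]
  ]
}}

```text
clock: 10.92
tcp_pos: [0.6172, 0.0349, 0.1326]
tcp_rot: [-180.0, 30.2, -173.5]
ft_force: [-3.1, -1.0, 5.8]
opening: 0.0541
grip_force: 30.0
```

```bash
python3 - <<'E'
from rel import *
p=np.load("p2.npy");q=tool_stand(p);s=bot.get_state();print(rel(p),s["ft_force"],s["tcp_rot"])
E
```

```text
[ 0.02134731 -0.053025    0.07146635] [-3.09987643 -0.99747767  5.750107  ] [-179.99751525   30.21974026 -173.48239353]
```

{"fn": "jog_arm", "kwargs": {
  "rows": [
    [0,0,-0.15,0,0,0,0],
    [0,0,-0.2,0,0,0,0],
    [0,0,-0.25,0,0,0,0],
    [0,0,-0.25,0,0,0,0],
    [0,0,-0.25,0,0,0,0]
  ]
}}

```text
clock: 11.55
tcp_pos: [0.5608, 0.028, 0.2278]
tcp_rot: [-180.0, 30.1, -173.5]
ft_force: [0.7, -0.3, -1.4]
opening: 0.0534
grip_force: 30.0
```

```bash
python3 - <<'E'
from ik import *
p=np.load("p2.npy");qf=tool_stand(p,True);s=bot.get_state();print(s["tcp_pos"],s["ft_force"],s["opening"],s["qpos"].round(0))
P=np.array(s["tcp_pos"]);Q=R.from_euler("xyz",s["tcp_rot"],degrees=True);q=np.array(s["qpos"])
T=np.array([.433,-.209,.2]);rv=(Q.inv()*qf).as_rotvec()
for t in np.linspace(.125,1,8):
    q2,a,b=ik(P+(T-P)*t,Q*R.from_rotvec(rv*t),q,1e-3);print(np.round(q2),round(a,1),round(b,1),abs(q2-q).max().round());q=q2
plan([(T,qf)],vmax=.04,wmax=5)
E
```

```text
[0.5607958  0.02800152 0.22778287] [ 0.71502149 -0.2703435  -1.44053513] 0.05341350072950006 [ 13.  41. -33. 127. 124.  27. -32.]
[ 14.  39. -29. 127. 122.  20. -28.] 0.0 0.0 7.0
[ 13.  38. -21. 127. 120.  13. -23.] 0.1 0.0 7.0
[ 10.  37. -11. 127. 120.   4. -20.] 0.1 0.0 10.0
[ 13.  37.  -9. 127.  87.   2.  16.] 3.4 1.0 36.0
[ 30.  40. -31. 124.  62.  19.  44.] 0.3 0.1 28.0
[ 36.  41. -36. 122.  56.  25.  53.] 0.1 0.0 9.0
[ 41.  42. -38. 121.  52.  30.  61.] 0.0 0.0 7.0
[ 44.  44. -39. 119.  49.  35.  67.] 0.0 0.0 6.0
[0.21, -0.316, -0.076, -0.0, 0.036, -0.0]
[0.215, -0.316, -0.06, -0.0, 0.036, -0.0]
[0.219, -0.316, -0.043, -0.0, 0.036, -0.0]
[0.222, -0.316, -0.027, -0.0, 0.036, -0.0]
[0.223, -0.316, -0.01, -0.0, 0.036, -0.0]
[0.223, -0.316, 0.006, -0.0, 0.036, -0.0]
[0.222, -0.316, 0.023, -0.0, 0.036, -0.0]
-- [ 0.433 -0.209  0.2  ] 7
```

{"fn": "jog_arm", "kwargs": {
  "rows": [
    [0.21,-0.32,-0.15,0,0.036,0,0],
    [0.21,-0.32,-0.1,0,0.036,0,0],
    [0.22,-0.32,-0.05,0,0.036,0,0],
    [0.1,-0.15,-0.02,0,0.018,0,0],
    [0.1,-0.15,0,0,0.018,0,0]
  ]
}}

```text
clock: 12.18
tcp_pos: [0.4971, -0.08, 0.2221]
tcp_rot: [-179.3, 15.9, -173.4]
ft_force: [-0.7, -0.5, -2.2]
opening: 0.0542
grip_force: 30.0
```

```bash
python3 - <<'E'
from plan import *
p=np.load("p2.npy");qf=tool_stand(p,True);s=bot.get_state();print(s["tcp_pos"],s["opening"],s["qpos"].round(0))
plan([([.433,-.209,.2],qf)],vmax=.04,wmax=5)
E
```

```text
[ 0.49705491 -0.07997561  0.22212193] 0.05420189406240252 [ 15.  36. -15. 127.  72.   7.  29.]
[0.204, -0.302, 0.003, -0.001, 0.033, -0.0]
[0.203, -0.302, 0.016, -0.001, 0.033, -0.0]
[0.202, -0.302, 0.029, -0.001, 0.033, -0.0]
[0.199, -0.302, 0.042, -0.001, 0.033, -0.0]
-- [ 0.433 -0.209  0.2  ] 4
```

{"fn": "jog_arm", "kwargs": {
  "rows": [
    [0.2,-0.3,0,-0.001,0.033,0,0],
    [0.2,-0.3,0.01,-0.001,0.033,0,0],
    [0.2,-0.3,0.03,-0.001,0.033,0,0],
    [0.2,-0.3,0.04,-0.001,0.033,0,0],
    [0,0,0,0,0,0,0]
  ]
}}

```text
clock: 12.8
tcp_pos: [0.4324, -0.2107, 0.2003]
tcp_rot: [-179.8, 0.0, -173.9]
ft_force: [-0.0, 0.9, -1.6]
opening: 0.054
grip_force: 30.0
```

```bash
python3 - <<'E'
from plan import *
p=np.load("p2.npy");qf=tool_stand(p,True);s=bot.get_state();print(s["tcp_pos"],s["tcp_rot"],s["opening"],s["qpos"].round(0),s["ft_force"])
plan([([.433,-.209,.095],qf)],vmax=.03,wmax=5)
c=cam("wrist");cv2.imwrite("pics/w5.png",cv2.resize(bot.camera("wrist")[:,:,::-1],(800,600)))
b=np.array([[1,1],[1,-1],[-1,-1],[-1,1]])*.0575
print(proj(c,world([.4333,-.209,.004],np.c_[b,0*b[:,0]+.042]))*1.5625)
E
```

```text
[ 0.4324478  -0.21067346  0.20029914] [-1.79773622e+02  1.39749760e-02 -1.73908961e+02] 0.05400618996339001 [ 44.  43. -38. 119.  48.  35.  67.] [-0.04142977  0.91731612 -1.63080647]
[-0.002, 0.005, 0.263, -0.0, 0.0, -0.001]
[-0.002, 0.005, 0.263, -0.0, 0.0, -0.001]
[-0.002, 0.005, 0.263, -0.0, 0.0, -0.001]
[-0.002, 0.004, 0.263, -0.0, 0.0, -0.001]
-- [ 0.433 -0.209  0.095] 4
[[510.62738457 427.35285412]
 [277.10410915 405.52333041]
 [287.2078288  163.65945691]
 [551.95425564 191.19710501]]
```

View pics/w5.png

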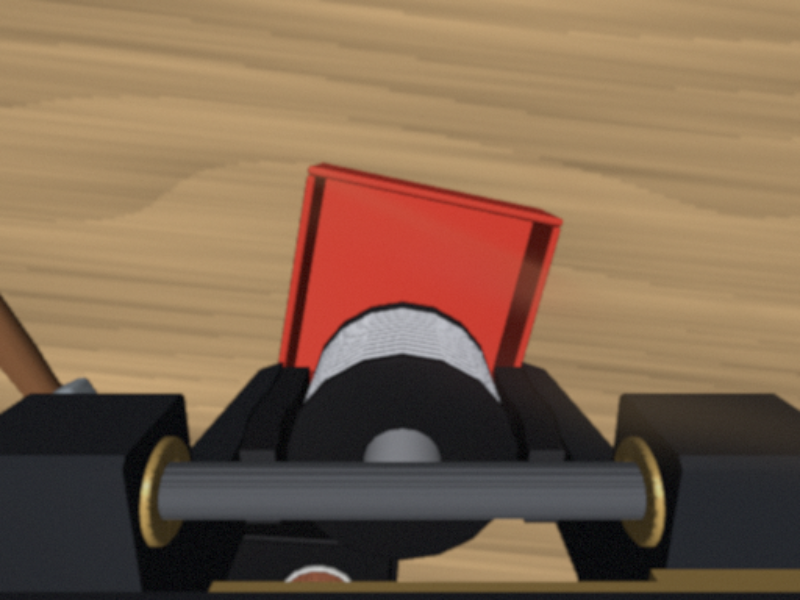

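```bash
python3 - <<'E'
from h import *
c=cam("wrist");T=cam("top");S=cam("scene")
h=.0575
def f(p,full=False):
    W=lambda a,b,z=.042:world(p,[[a,b,z]])
    o=[]
    for (x,y),q in(((311,168),(-h,-h)),((562,220),(-h,h))): o+=list((proj(c,W(*q))*1.5625-[x,y])[0]/1.56)
    for (x,y),s in(((280,365),-1),((524,365),1)):
        a,b=(proj(c,W(e,s*h))[0]*1.5625 for e in(-h,h)); t=(y-a[1])/(b[1]-a[1]); o.append((a[0]+t*(b[0]-a[0])-x)/1.56)
    for (x,y),q in(((505,351),(h,h)),((559,355),(h,-h)),((556,411),(-h,-h)),((499,405),(-h,h))): o+=list((proj(T,W(*q))*1.5625-[x,y])[0]/1.56*1.5)
    for (x,y),q in(((237,265),(-h,-h)),((293,261),(-h,h))): o+=list((proj(S,W(*q))*1.5625-[x,y])[0]/1.56*1.5)
    return np.array(o)
r=least_squares(f,[.433,-.209,-.09],x_scale=.1,loss="soft_l1");print(r.x,np.degrees(r.x[2]),f(r.x).round(1))
s=bot.get_state();print(s["tcp_pos"])
E
```

```text
[ 0.44064918 -0.20403468 -0.08838783] -5.06424971097585 [-2.5 -0.4  1.9 -0.2 -1.1 -0.  -1.2 -2.6 -1.2 -0.6 -2.2 -2.  -0.1 -2.4
  0.6 -0.3 -0.6 -1.9]
[ 0.43349724 -0.20873791  0.20076101]
```

```bash
python3 - <<'E'
from plan import *
q=tool_stand([0,0,-.0885],True)
a=plan([([.4406,-.204,.16],q)],vmax=.03,wmax=6)
plan([([.4406,-.204,.085],q)],vmax=.03,wmax=6,start=a)
E
```

```text
[-0.037, 0.02, 0.204, -0.001, 0.001, 0.047]
[-0.035, 0.024, 0.204, -0.001, 0.001, 0.047]
-- [ 0.441 -0.204  0.16 ] 2
[-0.0, -0.0, 0.25, 0.0, -0.0, -0.0]
[-0.0, -0.0, 0.25, 0.0, -0.0, -0.0]
[-0.0, -0.0, 0.25, 0.0, -0.0, -0.0]
-- [ 0.441 -0.204  0.085] 3
```

{"fn": "jog_arm", "kwargs": {
  "rows": [
    [-0.035,0.02,0.2,0,0,0.047,0],
    [-0.035,0.025,0.2,0,0,0.047,0],
    [0,0,0.25,0,0,0,0],
    [0,0,0.25,0,0,0,0],
    [0,0,0.24,0,0,0,0]
  ]
}}

```text
clock: 13.48
tcp_pos: [0.4421, -0.2015, 0.0868]
tcp_rot: [-179.9, 0.3, 175.3]
ft_force: [0.6, -0.5, -1.9]
opening: 0.054
grip_force: 30.0
```

{"fn": "jog_arm", "kwargs": {
  "rows": [
    [0,0,0.02,0,0,0,0],
    [0,0,0,0,0,0,0],
    [0,0,0,0,0,0,0],
    [0,0,0,0,0,0,0],
    [0,0,0,0,0,0,0]
  ]
}}

```text
clock: 14.1
tcp_pos: [0.4417, -0.2035, 0.0853]
tcp_rot: [-179.8, 0.3, 175.1]
ft_force: [-0.6, -0.2, -2.0]
opening: 0.0541
grip_force: 30.0
```

```bash
python3 - <<'E'
from h import *
s=bot.get_state();print(s["tcp_pos"],s["tcp_rot"],s["ft_force"],s["qpos"].round())
cv2.imwrite("pics/w6.png",cv2.resize(bot.camera("wrist")[:,:,::-1],(800,600)))
E
```

```text
[ 0.44172936 -0.2035318   0.08527967] [-179.84608592    0.26577709  175.14194725] [-0.58532488 -0.17168653 -2.01881118] [ 30.  53. -18. 121.  65.  16.  41.]
```

View pics/w6.png

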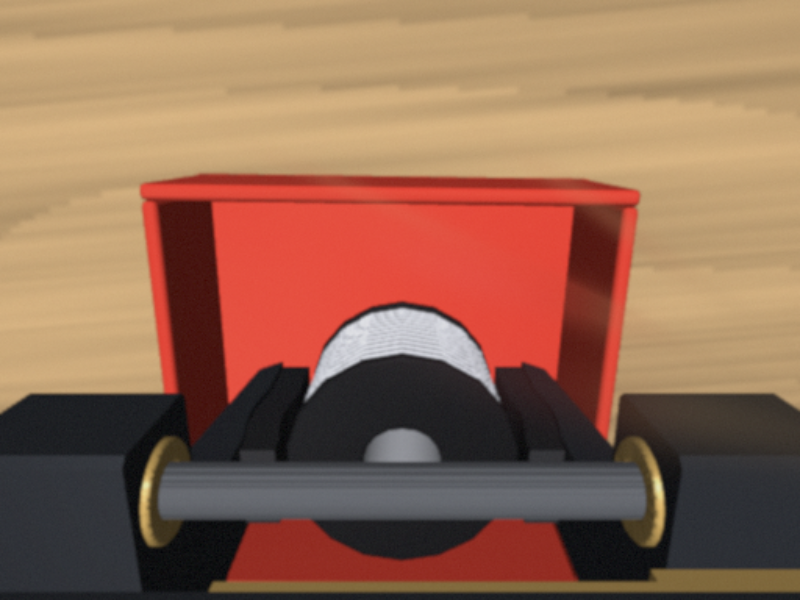

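{"fn": "jog_arm", "kwargs": {
  "rows": [
    [0,-0.03,0.03,0,0,0,0],
    [0,0,0.03,0,0,0,0],
    [0,0,0.02,0,0,0,0],
    [0,0,0,0,0,0,0],
    [0,0,0,0,0,0,0]
  ]
}}

```text
clock: 14.78
tcp_pos: [0.4414, -0.2062, 0.0769]
tcp_rot: [-179.9, 0.2, 175.2]
ft_force: [-0.5, -0.3, -1.8]
opening: 0.0542
grip_force: 30.0
```

{"fn": "jog_arm", "kwargs": {
  "rows": [
    [0,0,0.01,0,0,0,0],
    [0,0,0.01,0,0,0,0],
    [0,0,0,0,0,0,0],
    [0,0,0,0,0,0,0],
    [0,0,0,0,0,0,0]
  ]
}}

```text
clock: 15.4
tcp_pos: [0.4414, -0.2064, 0.0751]
tcp_rot: [-179.8, 0.2, 175.2]
ft_force: [-0.1, -0.2, 5.4]
opening: 0.054
grip_force: 30.0
```

{"fn": "jog_arm", "kwargs": {
  "rows": [
    [0,0,0,0,0,0,0.7],
    [0,0,0,0,0,0,0.7],
    [0,0,0,0,0,0,0.7],
    [0,0,0,0,0,0,0.7],
    [0,0,-0.1,0,0,0,0.7]
  ]
}}

```text
clock: 16.02
tcp_pos: [0.4411, -0.2061, 0.0848]
tcp_rot: [-179.8, 0.1, 175.2]
ft_force: [-0.0, 0.7, -0.2]
opening: 0.0617
grip_force: 0.0
```

{"fn": "jog_arm", "kwargs": {
  "rows": [
    [0,0,-0.2,0,0,0,0.7],
    [0,0,-0.3,0,0,0,0.7],
    [0,0,-0.4,0,0,0,0.7],
    [0,0,-0.4,0,0,0,0.7],
    [0,0,0,0,0,0,0.7]
  ]
}}

```text
clock: 16.65
tcp_pos: [0.4419, -0.2063, 0.2178]
tcp_rot: [-179.8, 0.5, 175.1]
ft_force: [-0.7, -0.1, -0.2]
opening: 0.0619
grip_force: 0.0
```

```bash
python3 - <<'E'
from plan import *
p=np.load("p2.npy");q=tool_stand(p);s=bot.get_state();print(s["tcp_pos"],s["opening"],s["qpos"].round())
cv2.imwrite("pics/w7.png",cv2.resize(bot.camera("wrist")[:,:,::-1],(800,600)))
a=plan([([.48,-.05,.27],q)],vmax=.045,wmax=7)
plan([(world(p,pan(p[3]-.06,.0760,.19))[0],q)],start=a)
E
```

```text
[ 0.44190471 -0.20625915  0.2178026 ] 0.061873882047454004 [ 42.  41. -37. 117.  44.  35.  60.]
[-0.052, 0.318, -0.108, -0.005, -0.049, -0.018]
[-0.075, 0.316, -0.098, -0.005, -0.049, -0.018]
[-0.096, 0.314, -0.086, -0.005, -0.049, -0.018]
[-0.117, 0.311, -0.071, -0.005, -0.049, -0.018]
[-0.135, 0.307, -0.055, -0.005, -0.049, -0.018]
-- [ 0.48 -0.05  0.27] 5
[-0.0, 0.494, 0.184, -0.0, -0.0, -0.0]
[-0.0, 0.494, 0.184, -0.0, -0.0, -0.0]
[-0.0, 0.494, 0.184, -0.0, -0.0, -0.0]
[-0.0, 0.494, 0.184, -0.0, -0.0, -0.0]
-- [0.494 0.151 0.206] 4
```

View pics/w7.png

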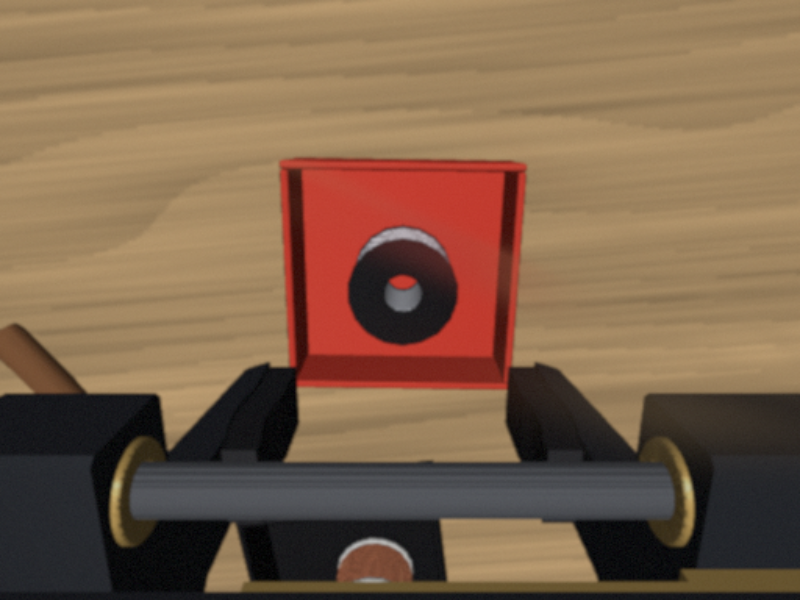

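{"fn": "jog_arm", "kwargs": {
  "rows": [
    [-0.05,0.32,-0.11,-0.005,-0.049,-0.018,0.5],
    [-0.075,0.32,-0.1,-0.005,-0.049,-0.018,0.5],
    [-0.1,0.31,-0.09,-0.005,-0.049,-0.018,0.5],
    [-0.12,0.31,-0.07,-0.005,-0.049,-0.018,0.5],
    [-0.135,0.31,-0.055,-0.005,-0.049,-0.018,0.5]
  ]
}}

```text
clock: 17.32
tcp_pos: [0.4653, -0.0967, 0.2462]
tcp_rot: [-178.8, 19.9, -176.3]
ft_force: [-0.1, -0.2, -1.1]
opening: 0.0443
grip_force: 0.0
```

```bash
python3 - <<'E'
from plan import *
p=np.load("p2.npy");q=tool_stand(p);s=bot.get_state();print(s["tcp_pos"],s["opening"],s["qpos"].round())
plan([(world(p,pan(p[3]-.06,.0760,.2))[0],q)],vmax=.04,wmax=5)
E
```

```text
[ 0.46532397 -0.09666081  0.2461783 ] 0.04426341880093021 [ 26.  33. -28. 132. 102.  14.  -2.]
[-0.038, 0.351, 0.054, -0.003, -0.012, -0.003]
[-0.039, 0.35, 0.057, -0.003, -0.012, -0.003]
[-0.04, 0.35, 0.06, -0.003, -0.012, -0.003]
[-0.04, 0.349, 0.063, -0.003, -0.012, -0.003]
[-0.041, 0.348, 0.066, -0.003, -0.012, -0.003]
[-0.041, 0.348, 0.069, -0.003, -0.012, -0.003]
[-0.041, 0.347, 0.072, -0.003, -0.012, -0.003]
-- [0.489 0.15  0.215] 7
```

{"fn": "jog_arm", "kwargs": {
  "rows": [
    [-0.04,0.35,0,-0.003,-0.015,-0.003,0.5],
    [-0.04,0.35,0,-0.003,-0.015,-0.003,0.5],
    [-0.04,0.35,0.05,-0.003,-0.015,-0.003,0.5],
    [-0.04,0.35,0.05,-0.003,-0.015,-0.003,0.5],
    [-0.04,0.35,0.05,-0.003,-0.012,-0.003,0.5]
  ]
}}

```text
clock: 17.95
tcp_pos: [0.4775, 0.0794, 0.2382]
tcp_rot: [-179.8, 28.5, -174.4]
ft_force: [0.0, -1.1, -0.4]
opening: 0.0441
grip_force: 0.0
```

```bash
python3 - <<'E'
from rel import *
p=np.load("p2.npy");q=tool_stand(p);s=bot.get_state();print(rel(p),s["tcp_rot"],s["opening"],s["qpos"].round())
plan([(world(p,pan(p[3]-.06,.0760,.165))[0],q)],vmax=.04,wmax=5)
E
```

```text
[-0.04160935  0.00709738  0.22974833] [-179.80464019   28.47196238 -174.37185367] 0.04411062756215136 [ 13.  41. -50. 138. 114.  42. -36.]
[-0.021, 0.232, 0.213, -0.002, -0.004, -0.002]
[-0.02, 0.231, 0.214, -0.002, -0.004, -0.002]
[-0.019, 0.231, 0.215, -0.002, -0.004, -0.002]
-- [0.507 0.152 0.185] 3
```

{"fn": "jog_arm", "kwargs": {
  "rows": [
    [-0.02,0.23,0.21,-0.002,-0.004,-0.002,0.5],
    [-0.02,0.23,0.21,-0.002,-0.004,-0.002,0.5],
    [-0.02,0.23,0.21,-0.002,-0.004,-0.002,0.5],
    [0,0,0,0,0,0,0.5],
    [0,0,0,0,0,0,0.5]
  ]
}}

```text
clock: 18.58
tcp_pos: [0.5061, 0.1499, 0.1867]
tcp_rot: [180.0, 29.9, -173.5]
ft_force: [0.3, -1.0, -0.0]
opening: 0.044
grip_force: 0.0
```

```bash
python3 - <<'E'
from rel import *
p=np.load("p2.npy");q=tool_stand(p);s=bot.get_state();print(rel(p),s["tcp_rot"],s["opening"],s["qpos"].round())
c=cam("wrist");i=bot.camera("wrist");h=cv2.cvtColor(i,cv2.COLOR_RGB2HSV)
m=(h[...,0]>5)&(h[...,0]<18)&(h[...,1]>170)&(h[...,2]>170)
n,l,st,ce=cv2.connectedComponentsWithStats(m.astype(np.uint8));j=1+np.argmax(st[1:,4]);print("orange",st[j],ce[j])
print("pred top",proj(c,world(p,pan(p[3]-.06,.0758,.072))))
plan([(world(p,pan(p[3]-.06-.0015,.0758,.110))[0],q)],vmax=.025,wmax=5)
E
```

```text
[-0.03579036  0.07387993  0.16700043] [ 179.97008317   29.91205812 -173.52772993] 0.04395331488721178 [  3.  51. -50. 133. 117.  52. -41.]
orange [244 211  32  32 941] [259.45696068 225.87566419]
pred top [[260.85690049 227.1588832 ]]
[0.007, 0.007, 0.191, -0.0, -0.0, -0.0]
[0.007, 0.007, 0.191, -0.0, -0.0, -0.0]
[0.007, 0.007, 0.191, -0.0, -0.0, -0.0]
-- [0.533 0.155 0.136] 3
```

{"fn": "jog_arm", "kwargs": {
  "rows": [
    [0,0,0.19,0,0,0,0.5],
    [0,0,0.19,0,0,0,0.5],
    [0,0,0.19,0,0,0,0.5],
    [0,0,0,0,0,0,0],
    [0,0,0,0,0,0,0]
  ]
}}

```text
clock: 19.25
tcp_pos: [0.5349, 0.1537, 0.1386]
tcp_rot: [179.9, 30.0, -173.6]
ft_force: [-0.3, 1.3, 0.1]
opening: 0.026
grip_force: 0.0
```

{"fn": "jog_arm", "kwargs": {
  "rows": [
    [0,0,0,0,0,0,0],
    [0,0,0,0,0,0,0],
    [0,0,0,0,0,0,0],
    [0,0,0,0,0,0,0],
    [0,0,0,0,0,0,0]
  ]
}}

```text
clock: 19.88
tcp_pos: [0.535, 0.1543, 0.1387]
tcp_rot: [179.9, 30.1, -173.5]
ft_force: [-3.3, -2.0, 7.0]
opening: 0.018
grip_force: 30.0
```

```bash
python3 - <<'E'
from rel import *
p=np.load("p2.npy");s=bot.get_state();print(rel(p),s["ft_force"],s["opening"],p[6])
E
```

```text
[-0.03454411  0.07492231  0.11080825] [-3.28348041 -2.02050365  6.96369752] 0.017976577791503284 -0.0147
```

{"fn": "jog_arm", "kwargs": {
  "rows": [
    [0,-0.18,0,0,0,0,0],
    [0,-0.18,0,0,0,0,0],
    [0,-0.18,0,0,0,0,0],
    [0,-0.18,0,0,0,0,0],
    [0,-0.17,0,0,0,0,0]
  ]
}}

```text
clock: 20.5
tcp_pos: [0.5452, 0.0667, 0.1387]
tcp_rot: [179.8, 30.1, -173.5]
ft_force: [-1.9, 2.2, 5.0]
opening: 0.0177
grip_force: 30.0
```

{"fn": "jog_arm", "kwargs": {
  "rows": [
    [0,0,0,0,0,0,0],
    [0,0,0,0,0,0,0],
    [0,0,0,0,0,0,0],
    [0,0,0,0,0,0,0],
    [0,0,0,0,0,0,0]
  ]
}}

```text
clock: 21.12
tcp_pos: [0.5454, 0.0657, 0.1387]
tcp_rot: [179.9, 30.1, -173.5]
ft_force: [-2.3, -2.0, 8.2]
opening: 0.018
grip_force: 30.0
```

```bash
python3 - <<'E'
from rel import *
p=np.load("p2.npy");y=rel(p);print(y,bot.get_state()["ft_force"])
c=cam("wrist");i=bot.camera("wrist");h=cv2.cvtColor(i,cv2.COLOR_RGB2HSV)
for nm,m in(("green",(h[...,0]>45)&(h[...,0]<80)&(h[...,1]>120)&(h[...,2]>150)),("orange",(h[...,0]>5)&(h[...,0]<18)&(h[...,1]>170)&(h[...,2]>170)),("white",(h[...,1]<25)&(h[...,2]>215))):
    n,l,st,ce=cv2.connectedComponentsWithStats(m.astype(np.uint8));j=1+np.argmax(st[1:,4]);print(nm,st[j],ce[j])
    if nm=="white":print(st[1:],ce[1:])
    if nm=="green":
        for r in range(st[j][1]+3,st[j][1]+st[j][3]-3,6): x=np.nonzero(l[r]==j)[0];print(r,x.min(),x.max())
for yy in(p[6],y[1]): print(yy,proj(c,world(p,np.array([pan(-.07,yy,.016),pan(p[3]-.06,yy,.072),pan(-.07,yy-.0035,.016),pan(-.07,yy+.0035,.016)]))).round(1).tolist())
E
```

```text
[-0.03435422 -0.01427764  0.11066946] [-2.27567093 -2.04547232  8.17338997]
green [251 133  13  56 712] [257.03089888 160.42134831]
136 251 263
142 251 263
148 251 263
154 251 263
160 251 263
166 251 263
172 251 263
178 251 263
184 251 263
orange [ 234  254   46   42 1804] [256.98392461 274.42461197]
white [ 105  204  124   35 2761] [161.10358566 219.57624049]
[[ 253  190    8   16  126]
 [ 285  203  115   13 1194]
 [ 287  203  203   35 2688]
 [ 105  204  124   35 2761]
 [ 382  205    1    1    1]
 [ 388  207    1    1    1]
 [ 401  213    1    1    1]
 [ 256  334    2    2    2]
 [   0  341   63   37 1689]
 [ 257  343    2    1    2]
 [ 274  362   36   10  349]] [[256.5        197.38095238]
 [335.88190955 209.62479062]
 [413.39508929 224.65625   ]
 [161.10358566 219.57624049]
 [382.         205.        ]
 [388.         207.        ]
 [401.         213.        ]
 [256.5        334.5       ]
 [ 30.14505625 359.67199526]
 [257.5        343.        ]
 [290.96561605 366.52722063]]
-0.0147 [[256.4, 162.8], [256.2, 277.7], [249.6, 162.8], [263.2, 162.8]]
-0.014277638693004973 [[257.2, 162.8], [257.3, 277.7], [250.4, 162.8], [264.0, 162.8]]
```

{"fn": "jog_arm", "kwargs": {
  "rows": [
    [0,0,0,0,0,0,0.5],
    [0,0,0,0,0,0,0.5],
    [0,0,0,0,0,0,0.5],
    [0,0,-0.2,0,0,0,0.5],
    [0,0,-0.4,0,0,0,0.5]
  ]
}}

```text
clock: 21.8
tcp_pos: [0.5153, 0.0623, 0.1891]
tcp_rot: [179.8, 29.9, -173.7]
ft_force: [0.0, -0.1, 0.9]
opening: 0.044
grip_force: 0.0
```

{"fn": "jog_arm", "kwargs": {
  "rows": [
    [0,0,-0.3,0,0,0,0.5],
    [0,0,0,0,0,0,0.5],
    [0,0,0,0,0,0,0.5],
    [0,0,0,0,0,0,0.5],
    [0,0,0,0,0,0,0.5]
  ]
}}

```text
clock: 22.42
tcp_pos: [0.5007, 0.0606, 0.2148]
tcp_rot: [179.8, 30.0, -173.6]
ft_force: [0.4, -0.3, -0.4]
opening: 0.0442
grip_force: 0.0
```

```bash
python3 - <<'E'
from rel import *
p=np.load("p2.npy");y=rel(p);print(y,bot.get_state()["ft_force"])
c=cam("wrist");i=bot.camera("wrist");h=cv2.cvtColor(i,cv2.COLOR_RGB2HSV)
for nm,m in(("green",(h[...,0]>45)&(h[...,0]<80)&(h[...,1]>120)&(h[...,2]>150)),("orange",(h[...,0]>5)&(h[...,0]<18)&(h[...,1]>170)&(h[...,2]>170))):
    n,l,st,ce=cv2.connectedComponentsWithStats(m.astype(np.uint8));j=1+np.argmax(st[1:,4]);print(nm,st[j],ce[j])
E
```

```text
[-0.03524337 -0.01419745  0.1990595 ] [ 0.43623931 -0.31260466 -0.3894756 ]
green [253 122   9  38 302] [256.58609272 139.83112583]
orange [243 193  28  28 720] [256.48888889 206.55694444]
```

Clip and grip are in the same pixel column, and the arm is clear of everything.

```bash
python3 -c "
from cell import bot
print(bot.finish_job())"
```

```text
the job is handed in; nothing more can be done
None
```

The job is handed in with no verdict returned: the reel stands flat and released in the red box, and the guide sits level with the green clip (same pixel column in the wrist view), but I viewed 11 pictures against the limit of 10.

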